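# Centre the muffin on its display stand

## Task

The muffin on the small cake stand nearer the robot has been put down off to one side. With the fingertips, nudge it gently across the plate in light taps until it stands upright in the middle of the plate. Do not lift, squeeze or tip it, do not shove its stand along, and leave the price card and the other muffin on the farther stand where they are.

Things in the scene. Friction and masses are not known exactly. Their poses are not given: they have to be found in the camera images.
- muffin: the muffin to centre: about 0.09 kg, 73 mm tall, loose on the plate of stand, 20 to 26 mm off centre in any direction. Tapered paper case under a lumpy overhanging crown 84 to 90 mm across, widest 48 mm above the underside, so an upright finger meets the crown first. Pushed sideways there it slides and stays where left; pushed higher it tips. Origin: centre of the underside, z up.
- stand: the cake stand nearer the robot: bare steel, 0.6 kg, loose. Foot 80 mm across, thin stem, flat rimless round plate 92 mm across, 7 mm thick, its top 55 mm above the counter. Origin: centre of the foot's underside, z up; the plate's centre is 55 mm straight above it. Round: its yaw cannot be seen.
- far_muffin: an identical muffin, already centred on the farther stand; to be left alone. Origin: centre of its underside.
- far_stand: an identical cake stand, at least 0.17 m farther ahead; to be left alone. Origin: centre of the foot's underside.
- card: small white price card in a slotted foot, 24 x 75 mm, 54 mm tall, loose on the counter 90 to 97 mm from the axis of stand, no higher than its plate; to be left alone. Origin: centre of its underside; the card's width runs along its y.

How it is judged:
By the outcome, as a careful person would: the job done as asked, in the order asked, and still so for the second after the job is handed in, with the robot touching nothing.
It also fails if it takes over 51 s, if anything falls off the work surface, if the arm or the gripper's body presses on something with over 40 N, if the wrist force passes 120 N, or if a joint passes its speed limit or range.

## Robot

A 6-joint arm with a two-finger parallel gripper is mounted at the origin on a cart in front of the work surface, level with it; the furniture and walls round the work are solid. World frame = base frame: x ahead of the robot, y to its left, z up, the work surface at z = 0. Lengths are in m, angles in rad, forces in N, time in s.
With the tool pointing down it reaches from about 0.325 to 0.9 m from the base axis. Payload 6.1 kg.
Tool frame: the origin (TCP) lies at the very end of the fingers, on their centre line; the grasp point (between the pads) lies arm.hold_point_z behind it (arm.hold_point_z is the distance from the TCP to the grasp point, in m); z points along the fingers, y is the line along which they close (so a half turn about z gives the same grasp; the last joint's range is limited). The gripper opens to 87 mm and grips with 3 to 60 N. Pads are 19 mm wide; open, the fingers measure 117 mm over their backs; the gripper's body (75 mm by 190 mm) begins 51 mm behind the grasp point.
Start: joints at [-1.292, 0.22, 1.526, -0, 1.395, -0.126], TCP at [0.246, -0.574, 0.223] pointing down, gripper open.
Joint ranges: [-2.98, 2.98], [-0.91, 2.08], [0.09, 2.57], [-1.24, 4.39], [0.2, 2.65], [-2.68, 2.68]. Speed limits (rad/s): [2.57, 2.57, 3.01, 3.14, 3.14, 3.14].

## Interface

Orientations are given as a rotation vector (axis times angle).
In Python, from station import arm gives the robot as it stands. The module is installed in compiled form; this text tells all that it offers.
- The arm moves only by the tool move_arm, never from a script. Its arguments are lists of equal length, an entry for each row: "claw": the closure in counts, from 0 (fully open) to 255 (shut); "translation": the shift along the tool's x, y, z in cm, a list of three; "dr": the turn, a rotation vector about the tool's x, y, z in rad, a list of three. A call has 1 to 8 rows; each row shifts and turns the commanded pose from where the row before left it, along the tool's axes as they then stand; what a row does not reach is not made up. A row lasts 1/8 s, in which the tool goes at most 62.5 mm and 10.7 degrees, less where a joint would pass 70% of its speed; a pose out of reach is approached as far as the arm can. A call with a gripper value outside its range is refused whole. The fingers move at their own pace and stop on an object; "squeeze" is the grip in N (left out, the last holds). Time passes only in rows, so rows that do not move let the fingers close. It gives the time, the measured TCP pose, the force, the opening and the grip force at its end, in the units of the state.
- arm.get_state(): the state, without advancing time (a new reading comes with each control period).
- arm.capture(name): name is "scene" or "top" or "wrist"; returns the picture (384x512x3 uint8, red, green, blue); there is no depth.
- arm.get_calibration(name): a dict with "fovy" (degrees; the focal length in pixels is half the picture's height over the tangent of half this angle, whatever the lens; pixels are square), "cx", "cy" (the principal point, pixels), "dist_coeffs" ([k1, k2, p1, p2, k3] as OpenCV has them; the pictures are not rectified), "position" and "rotation" of the camera in the world. Camera axes: x right, y up, looking along -z (the intrinsics and any distortion apply to the point x, -y, -z); pixel columns grow to the right and rows downward; lengths in m; the calibration is good to about 2 mm. A picture is of the moment at which its call begins: read the wrist's pose just before it. get_calibration takes no time and is no camera call; for the wrist camera it gives the pose at the moment of the call.
- arm.job_done(): hands the job in; it is judged then, once.
The state is a dict: "clock": time; "q": joint angles; "joint_velocities": joint speeds; "effort": joint torques, N m; "eef_pos": TCP position; "tool_rot": TCP orientation; "force": force on the tool from outside, world axes, zero at the start; "ft_torque": the same for the moment, N m; "grip_width": finger opening in m; "gripper_force": force on a finger pad.
Only numpy, scipy, OpenCV 4.12 (cv2) and the standard library are available. Lean on these libraries where they do the work, as an engineer would, in place of code of your own. Each camera call takes 0.05 s, during which the arm holds its last target. There are 200 camera calls.

## Working session

There is one attempt and no reset: what is moved stays moved. The work goes in short steps, Python scripts to look and compute and a tool call to move; the robot and the scene stay as the last step left them, time stands still between calls to the robot, and variables do not carry over. Pictures are saved under pics/ and viewed, at most 11 in all, crops included, and the job is handed in when it is done.

Besides the shell and the picture viewer there is one more tool, called after ">>>" as name(argument=value, ...) on one line, values as JSON. move_arm: Moves the arm, as the interface text tells. Its arguments: {"type":"object","properties":{"claw":{"type":"array","items":{"type":"number"}},"translation":{"type":"array","items":{"type":"array","items":{"type":"number"}}},"dr":{"type":"array","items":{"type":"array","items":{"type":"number"}}},"squeeze":{"type":"number"}},"required":["claw","translation","dr"]}

```bash
mkdir -p pics
cat > h.py <<'E'
import numpy as np, cv2
from station import arm
def K(c):
    f=192/np.tan(np.radians(c["fovy"])/2)
    return np.array([[f,0,c["cx"]],[0,f,c["cy"]],[0,0,1.]])
def R(c):
    r=np.array(c["rotation"],float)
    return r if r.shape==(3,3) else cv2.Rodrigues(r)[0]
def ray(c,uv):
    p=cv2.undistortPoints(np.array(uv,float).reshape(-1,1,2),K(c),np.array(c["dist_coeffs"],float)).reshape(-1,2)
    d=np.c_[p[:,0],-p[:,1],-np.ones(len(p))]
    return d@R(c).T
def onz(c,uv,z):
    d=ray(c,uv);o=np.array(c["position"]);return o+d*((z-o[2])/d[:,2])[:,None]
def proj(c,P):
    q=(np.atleast_2d(P)-np.array(c["position"]))@R(c)
    q=q*[1,-1,-1]
    return cv2.projectPoints(q,np.zeros(3),np.zeros(3),K(c),np.array(c["dist_coeffs"],float))[0].reshape(-1,2)
E
python3 - <<'E'
from h import *
s=arm.get_state();print(s["eef_pos"],s["tool_rot"],s["clock"],arm.hold_point_z)
for n in("scene","top"):
    im=arm.capture(n);cv2.imwrite(f"pics/{n}0.png",im[...,::-1]);print(n,arm.get_calibration(n))
E
```

```text
[ 0.24595286 -0.57388229  0.22143801] [-3.07555113e+00 -6.31204498e-01  2.91776680e-04] 0.0 0.0187
scene {'fovy': 54.0811378233787, 'cx': 256.04524220994034, 'cy': 194.74079704468468, 'dist_coeffs': array([-0.00970941,  0.        ,  0.        ,  0.        ,  0.        ]), 'position': array([0.32791734, 0.20800102, 0.69000391]), 'rotation': array([ 0.21535044, -0.99385182, -2.52064684])}
top {'fovy': 46.74523975065328, 'cx': 251.43049355175276, 'cy': 185.83681375451079, 'dist_coeffs': array([-0.14612406,  0.        ,  0.        ,  0.        ,  0.        ]), 'position': array([ 0.47642623, -0.29443636,  0.90809855]), 'rotation': array([ 0.07960446, -0.08097968, -1.58120348])}
```

View pics/scene0.png

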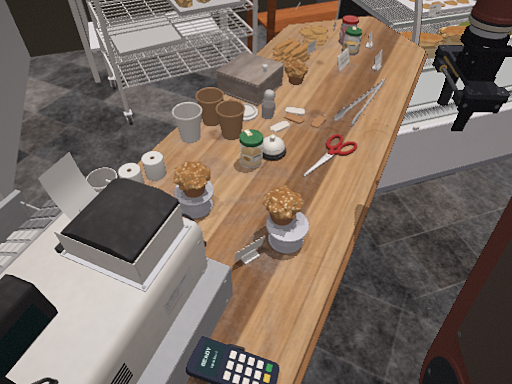

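View pics/top0.png

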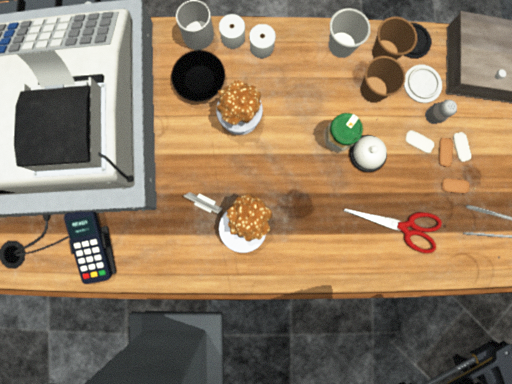

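The top view shows the near muffin at about (249,217) on its plate at (243,232), the card at (203,203), and the far muffin at (239,103). The near muffin sits toward +x and a little to -y.

```bash
cat >> h.py <<'E'
from scipy.optimize import least_squares
def fitc(P,r=None,trim=True):
    P=P[:,:2]
    f=lambda p:np.hypot(*(P-p[:2]).T)-(r or p[2])
    return least_squares(f,[*P.mean(0),.045][:2 if r else 3],loss="soft_l1",f_scale=.001).x
def masks(im,c,ctr,rad):
    hsv=cv2.cvtColor(im,cv2.COLOR_RGB2HSV)
    roi=np.zeros(im.shape[:2],np.uint8);cv2.circle(roi,tuple(int(v) for v in ctr),rad,255,-1)
    return hsv,roi
E
python3 - <<'E'
from h import *
im=cv2.imread("pics/top0.png")
cv2.imwrite("pics/crop0.png",cv2.resize(im[180:265,175:295],None,fx=6,fy=6,interpolation=cv2.INTER_CUBIC))
hsv=cv2.cvtColor(im,cv2.COLOR_BGR2HSV)
for p in [(232,238),(243,245),(222,228),(249,217),(255,205),(285,230),(200,245),(240,260),(245,190)]:print(p,hsv[p[1],p[0]])
c=arm.get_calibration("top")
print(onz(c,[(243,232),(249,217),(203,203)],.055))
E
```

```text
(232, 238) [105   2 252]
(243, 245) [ 90   2 251]
(222, 228) [120   1 254]
(249, 217) [ 15 184 187]
(255, 205) [ 26  78 252]
(285, 230) [ 14 110 137]
(200, 245) [ 16 123 219]
(240, 260) [ 16 148 203]
(245, 190) [ 15 149 182]
[[ 0.47522574 -0.27851994  0.055     ]
 [ 0.50378117 -0.29032763  0.055     ]
 [ 0.5316778  -0.2020197   0.055     ]]
```

View pics/crop0.png

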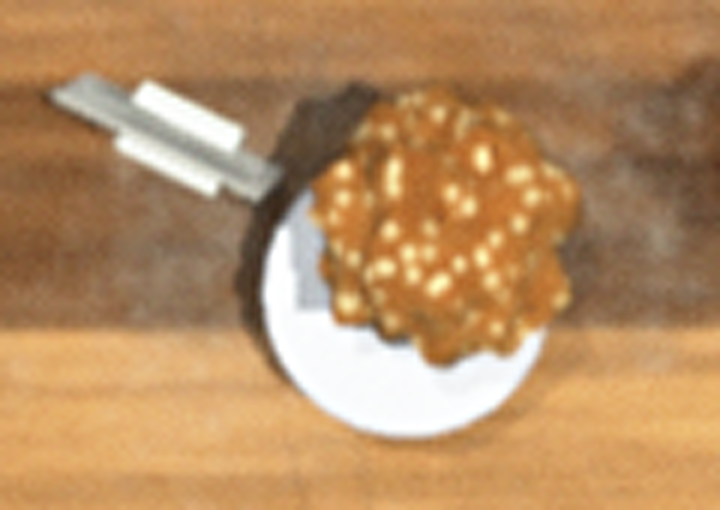

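Run:
```python
from h import *
c=arm.get_calibration("top")
cr=lambda L:np.array(L)/6+[175-.4,180-.4]
pl=cr([(265,290),(273,330),(290,375),(340,420),(405,437),(470,425),(520,385),(545,340),(290,200)])
mu=cr([(313,200),(325,270),(345,318),(440,362),(515,350),(565,295),(578,205),(550,165),(500,108),(435,90),(370,115)])
cd=cr([(50,93),(90,75),(275,180),(255,198)])
P=fitc(onz(c,pl,.055));print("plate",P, fitc(onz(c,pl,.055),.046))
M=fitc(onz(c,mu,.103));print("muffin",M)
im=cv2.imread("pics/top0.png")
print("card top",onz(c,cd,.054)[:,:2])
hsv=cv2.cvtColor(im,cv2.COLOR_BGR2HSV)
# scene view: check
s=cv2.imread("pics/scene0.png");cv2.imwrite("pics/scrop0.png",cv2.resize(s[175:260,225:325],None,fx=7,fy=7,interpolation=cv2.INTER_CUBIC))
cs=arm.get_calibration("scene")
a=np.linspace(0,2*np.pi,9)
```

```text
plate [ 0.48308894 -0.27828497  0.04660635] [ 0.48233729 -0.27813048]
muffin [ 0.50107852 -0.29030921  0.04062851]
card top [[ 0.5474618  -0.16294356]
 [ 0.5531439  -0.17591262]
 [ 0.51865369 -0.23551972]
 [ 0.51294901 -0.22906498]]
```

View pics/scrop0.png

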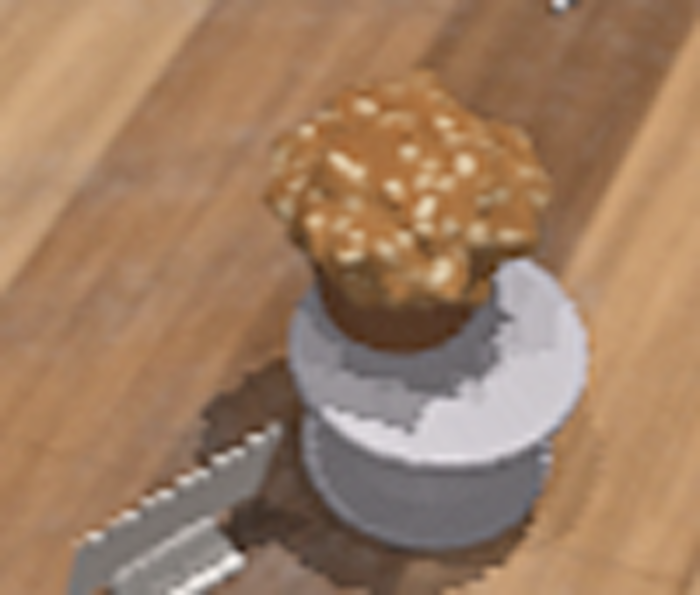

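The close views confirm an offset of about 22 mm: plate centre (0.482,-0.278), muffin (0.501,-0.290). I'll push with the two fingertips held 40 mm apart, as a cradle, from the far right. First I'll turn the tool.

>>> move_arm(claw=[138,138,138,138,138,138,138], translation=[[0,0,0],[0,0,0],[0,0,0],[0,0,0],[0,0,0],[0,0,0],[0,0,0]], dr=[[0,0,0.163],[0,0,0.163],[0,0,0.163],[0,0,0.163],[0,0,0.163],[0,0,0.163],[0,0,0]])

```text
clock: 0.98
eef_pos: [0.2461, -0.5742, 0.222]
tool_rot: [-3.013, 0.886, 0.001]
force: [0.5, -0.4, 0.4]
grip_width: 0.0408
gripper_force: 0.0
```

```bash
cat >> h.py <<'E'
def go(target):
    s=arm.get_state();r=cv2.Rodrigues(np.array(s["tool_rot"],float))[0]
    d=np.array(target)-s["eef_pos"];print("t",s["clock"],"tcp",np.round(s["eef_pos"],4),"x",r[:,0].round(3),"z",r[:,2].round(3),"tool cm",(r.T@d*100).round(2),"w",s["grip_width"],"f",np.round(s["force"],2))
E
python3 -c "
from h import *
go([.581,-.341,.222])"
```

```text
t 0.975 tcp [ 0.2461 -0.5742  0.222 ] x [ 0.841 -0.541 -0.001] z [-0.     0.001 -1.   ] tool cm [ 1.555e+01 -3.773e+01  1.000e-02] w 0.04078720020208634 f [ 0.47 -0.4   0.42]
```

>>> move_arm(claw=[138,138,138,138,138,138,138,138], translation=[[2,-3,0],[2,-4.5,0],[2,-5,0],[2,-5.5,0],[2,-5.5,0],[2,-5.5,0],[2,-5,0],[1.5,-3.7,0]], dr=[[0,0,0],[0,0,0],[0,0,0],[0,0,0],[0,0,0],[0,0,0],[0,0,0],[0,0,0]])

```text
clock: 1.98
eef_pos: [0.5824, -0.3398, 0.2222]
tool_rot: [-3.016, 0.88, 0.001]
force: [-0.3, 0.7, 0.3]
grip_width: 0.04
gripper_force: 0.0
```

```bash
python3 -c "
from h import *
go([.581,-.341,.098])
cv2.imwrite('pics/top1.png',arm.capture('top')[...,::-1]);cv2.imwrite('pics/wrist1.png',arm.capture('wrist')[...,::-1]);
im=np.hstack([cv2.resize(cv2.imread('pics/top1.png')[150:290,160:340],None,fx=2.2,fy=2.2),cv2.resize(cv2.imread('pics/wrist1.png'),(396,308))]);cv2.imwrite('pics/v1.png',im)"
```

```text
t 1.975 tcp [ 0.5824 -0.3398  0.2222] x [ 0.843 -0.538 -0.   ] z [-0.  0. -1.] tool cm [-0.05  0.18 12.42] w 0.04003241943024843 f [-0.32  0.65  0.28]
```

View pics/v1.png

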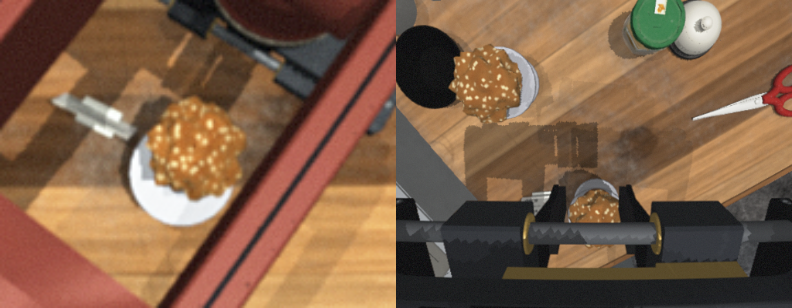

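The top view still shows the muffin and plate past the arm, and in the wrist view the muffin lies between the fingers. Next: descend, then approach to a small gap.

>>> move_arm(claw=[138,138,138,138,138,138,138,138], translation=[[0,0.2,3],[0,0,4],[0,0,3.5],[0,0,1.9],[-1,0,0],[-1,0,0],[-1,0,0],[-0.4,0,0]], dr=[[0,0,0],[0,0,0],[0,0,0],[0,0,0],[0,0,0],[0,0,0],[0,0,0],[0,0,0]])

```text
clock: 3.08
eef_pos: [0.5511, -0.325, 0.0999]
tool_rot: [3.013, -0.888, 0.003]
force: [-0.9, 0.1, -0.0]
grip_width: 0.04
gripper_force: 0.0
```

```bash
cat > look.py <<'E'
from h import *
import sys
n=sys.argv[1]
go([.501+.0475*.842,-.290-.0475*.54,.098])
im=arm.capture("top")[...,::-1].copy();cv2.imwrite(f"pics/top{n}.png",im);c=arm.get_calibration("top")
cv2.imwrite(f"pics/c{n}.png",cv2.resize(im[180:265,175:295],None,fx=6,fy=6,interpolation=cv2.INTER_CUBIC))
E
python3 look.py 2
```

```text
t 3.075 tcp [ 0.5511 -0.325   0.0999] x [ 0.84  -0.542  0.002] z [ 0.002 -0.001 -1.   ] tool cm [-1.36 -0.23  0.19] w 0.039985374881544314 f [-0.89  0.09 -0.03]
```

View pics/c2.png

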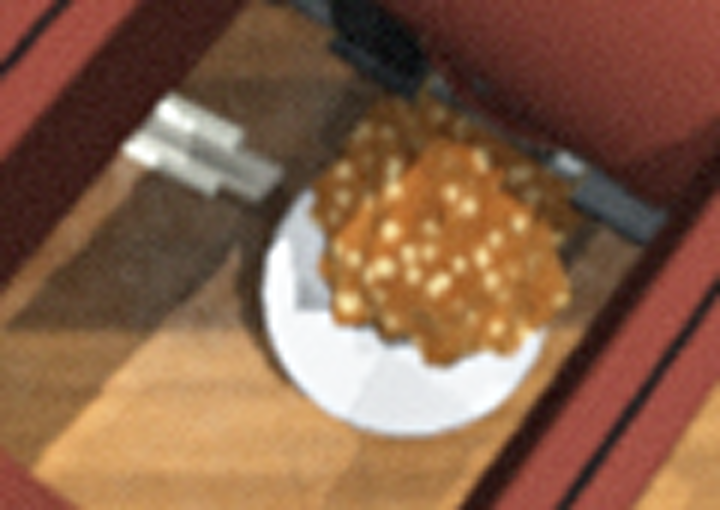

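Nothing has been disturbed, and the crown is still clear of the fingers. I'll lower slightly, line up, and close the gap.

>>> move_arm(claw=[138,138,138,138,138,138,138,138], translation=[[0,-0.2,0.6],[-0.3,0,0],[-0.3,0,0],[-0.2,0,0],[-0.2,0,0],[-0.2,0,0],[-0.2,0,0],[0,0,0]], dr=[[0,0,0],[0,0,0],[0,0,0],[0,0,0],[0,0,0],[0,0,0],[0,0,0],[0,0,0]])

```text
clock: 4.12
eef_pos: [0.5404, -0.3157, 0.0926]
tool_rot: [-3.013, 0.888, -0.0]
force: [-0.0, -0.3, -0.1]
grip_width: 0.0399
gripper_force: 0.0
```

```bash
cat > look.py <<'E'
from h import *
import sys
n=sys.argv[1]
go([.4825+.0475*.842,-.278-.0475*.54,.095])
im=arm.capture("top")[...,::-1].copy();cv2.imwrite(f"pics/top{n}.png",im);c=arm.get_calibration("top")
cv2.imwrite(f"pics/c{n}.png",cv2.resize(im[180:265,175:295],None,fx=6,fy=6,interpolation=cv2.INTER_CUBIC))
ref=cv2.imread("pics/top2.png")
up=lambda a:cv2.GaussianBlur(cv2.resize(a,None,fx=8,fy=8,interpolation=cv2.INTER_CUBIC),(0,0),4)
def track(x0,y0,x1,y1,m,z):
    r=cv2.matchTemplate(up(im[y0-m:y1+m,x0-m:x1+m]),up(ref[y0:y1,x0:x1]),cv2.TM_CCOEFF_NORMED)
    _,v,_,p=cv2.minMaxLoc(r);d=np.array(p)/8-m
    q=np.array([(x0+x1)/2,(y0+y1)/2]);w=onz(c,[q,q+d],z);return v,d,(w[1]-w[0])[:2]
v,d,w=track(235,208,266,238,14,.115);print("muffin score %.2f"%v,d,"moved mm",(w*1000).round(1),"pos est",(np.array([.501,-.290])+w).round(4))
v,d,w=track(216,228,236,256,4,.055);print("plate score %.2f"%v,(w*1000).round(1))
v,d,w=track(195,194,223,215,3,.04);print("card score %.2f"%v,(w*1000).round(1))
E
python3 look.py 3
```

```text
t 4.125 tcp [ 0.5404 -0.3157  0.0926] x [ 0.84  -0.542  0.   ] z [ 0.  0. -1.] tool cm [-2.16 -0.04 -0.24] w 0.03990072421531187 f [-0.02 -0.28 -0.14]
muffin score 0.83 [-0.125  0.625] moved mm [-1.1  0.2] pos est [ 0.4999 -0.2898]
plate score 0.99 [-0.2  0. ]
card score 0.97 [-0.8 -1.5]
```

>>> move_arm(claw=[138,138,138,138,138,138], translation=[[-0.2,0,0],[-0.2,0,0],[-0.2,0,0],[-0.1,0,0],[0.3,0,0],[0,0,0]], dr=[[0,0,0],[0,0,0],[0,0,0],[0,0,0],[0,0,0],[0,0,0]])

```text
clock: 4.92
eef_pos: [0.5373, -0.3138, 0.0926]
tool_rot: [3.013, -0.888, 0.0]
force: [-0.5, -0.5, 0.2]
grip_width: 0.0403
gripper_force: 0.0
```

```bash
python3 look.py 4
```

```text
t 4.925 tcp [ 0.5373 -0.3138  0.0926] x [ 0.84  -0.542  0.   ] z [ 0. -0. -1.] tool cm [-1.79 -0.05 -0.24] w 0.04028968739951713 f [-0.5  -0.53  0.15]
muffin score 0.80 [-0.875  4.   ] moved mm [-7.1  1.6] pos est [ 0.4939 -0.2884]
plate score 0.89 [-0.7  0.5]
card score 0.96 [-1. -2.]
```

View pics/c4.png

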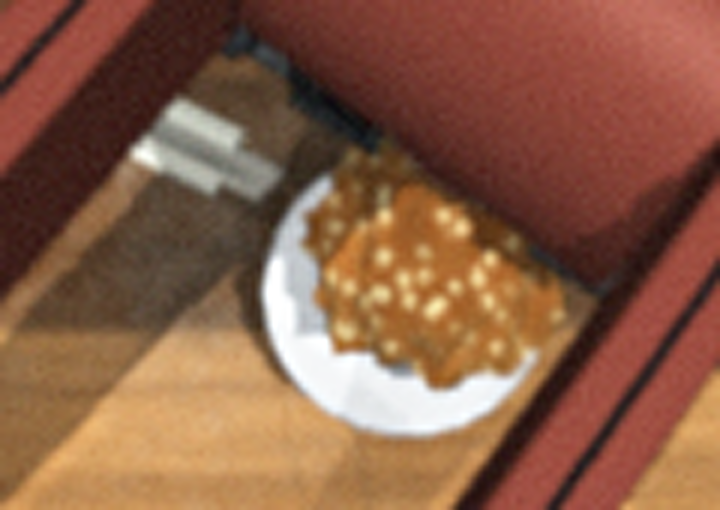

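Tap 1 moved the muffin about 7 mm, upright, and the stand and card are where they were. It drifted slightly sideways, so I'll shift the cradle and keep going.

>>> move_arm(claw=[138,138,138,138,138,138,138], translation=[[0,-0.3,0],[-0.2,0,0],[-0.2,0,0],[-0.2,0,0],[-0.2,0,0],[0.3,0,0],[0,0,0]], dr=[[0,0,0],[0,0,0],[0,0,0],[0,0,0],[0,0,0],[0,0,0],[0,0,0]])

```text
clock: 5.85
eef_pos: [0.5348, -0.3085, 0.0926]
tool_rot: [3.013, -0.888, 0.0]
force: [0.1, 0.5, -0.4]
grip_width: 0.0394
gripper_force: 0.0
```

```bash
python3 look.py 5
```

```text
t 5.85 tcp [ 0.5348 -0.3085  0.0926] x [ 0.84  -0.542  0.   ] z [ 0. -0. -1.] tool cm [-1.29  0.26 -0.24] w 0.039382053742173635 f [ 0.06  0.52 -0.43]
muffin score 0.81 [-3.125  5.875] moved mm [-10.4   5.7] pos est [ 0.4906 -0.2843]
plate score 0.75 [-2.4  0.3]
card score 0.95 [ 0.2 -0.2]
```

>>> move_arm(claw=[138,138,138,138,138,138], translation=[[-0.2,0,0],[-0.2,0,0],[-0.2,0,0],[-0.2,0,0],[0.4,0,0],[0,0,0]], dr=[[0,0,0],[0,0,0],[0,0,0],[0,0,0],[0,0,0],[0,0,0]])

```text
clock: 6.65
eef_pos: [0.5315, -0.3064, 0.0926]
tool_rot: [3.013, -0.888, 0.0]
force: [-0.7, 0.0, -0.0]
grip_width: 0.0399
gripper_force: 0.0
```

```bash
python3 look.py 6
```

```text
t 6.65 tcp [ 0.5315 -0.3064  0.0926] x [ 0.84  -0.542  0.   ] z [ 0. -0. -1.] tool cm [-0.91  0.25 -0.24] w 0.039883419151115415 f [-0.7   0.04 -0.03]
muffin score 0.79 [-4.625  8.25 ] moved mm [-14.6   8.4] pos est [ 0.4864 -0.2816]
plate score 0.55 [-4.8 -0.9]
card score 0.94 [-0.  -0.7]
```

View pics/c6.png

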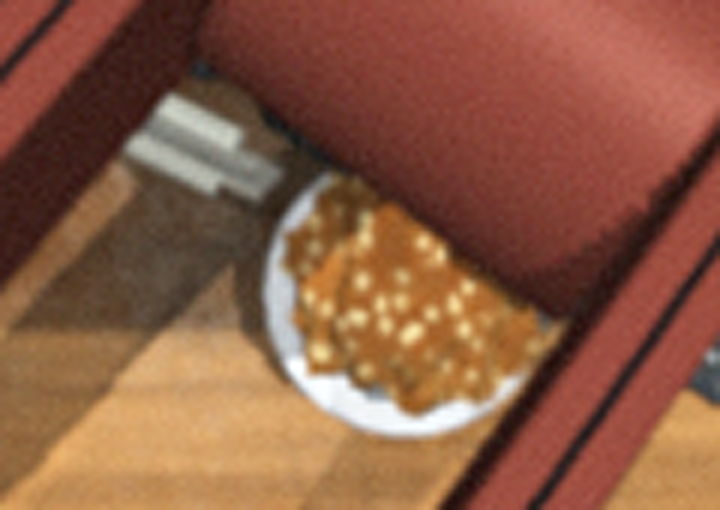

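The muffin is upright and about 5 mm short, and the stand and card have not moved. One more tap, then back away for a clear look.

>>> move_arm(claw=[138,138,138,138,138,138,138,138], translation=[[-0.2,0,0],[-0.2,0,0],[-0.2,0,0],[-0.2,0,0],[1,0,0],[2.5,0,0],[3.5,0,0],[4,0,0]], dr=[[0,0,0],[0,0,0],[0,0,0],[0,0,0],[0,0,0],[0,0,0],[0,0,0],[0,0,0]])

```text
clock: 7.7
eef_pos: [0.6182, -0.3623, 0.0926]
tool_rot: [3.013, -0.888, 0.001]
force: [0.2, 0.0, 1.4]
grip_width: 0.0399
gripper_force: 0.0
```

```bash
python3 look.py 7; python3 -c "
from h import *
s=arm.capture('scene')[...,::-1];cv2.imwrite('pics/scene7.png',s)
a=cv2.imread('pics/c7.png')[:,150:570]
b=cv2.resize(s[175:260,240:315],None,fx=5,fy=6,interpolation=cv2.INTER_CUBIC)
cv2.imwrite('pics/v7.png',np.hstack([a,b]))"
```

```text
t 7.7 tcp [ 0.6182 -0.3623  0.0926] x [ 0.84  -0.542  0.   ] z [ 0. -0. -1.] tool cm [-11.22   0.26  -0.24] w 0.039940041045886054 f [0.17 0.03 1.39]
muffin score 0.15 [13.     5.875] moved mm [-10.7 -23. ] pos est [ 0.4903 -0.313 ]
plate score 0.05 [-4.2  7.7]
card score 0.12 [ 5.1 -5.9]
```

View pics/v7.png

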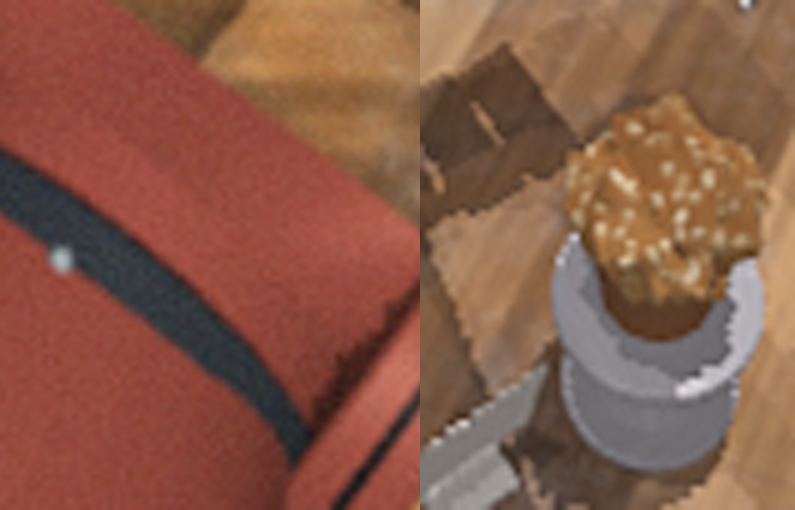

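The scene view shows the muffin upright and looking well centred, but the arm blocks the top view. I'll raise it to the earlier pose where that view was clear.

>>> move_arm(claw=[138,138,138,138,138,138], translation=[[0,0,-3],[0,0,-5],[0,0,-5],[-2,0,0],[-2,0,0],[0,0,0]], dr=[[0,0,0],[0,0,0],[0,0,0],[0,0,0],[0,0,0],[0,0,0]])

```text
clock: 8.55
eef_pos: [0.5825, -0.3392, 0.2228]
tool_rot: [-3.013, 0.888, 0.0]
force: [0.1, -0.3, -0.1]
grip_width: 0.0399
gripper_force: 0.0
```

```bash
sed -i 's/top2.png/top1.png/' look.py; python3 look.py 8
```

```text
t 8.55 tcp [ 0.5825 -0.3392  0.2228] x [ 0.84  -0.542 -0.   ] z [-0.  0. -1.] tool cm [-6.97  0.27 12.78] w 0.039864392543856535 f [ 0.11 -0.29 -0.12]
muffin score 0.94 [-5.75 10.  ] moved mm [-17.6  10.4] pos est [ 0.4834 -0.2796]
plate score 0.31 [0.7 1.2]
card score 0.99 [0. 0.]
```

View pics/c8.png

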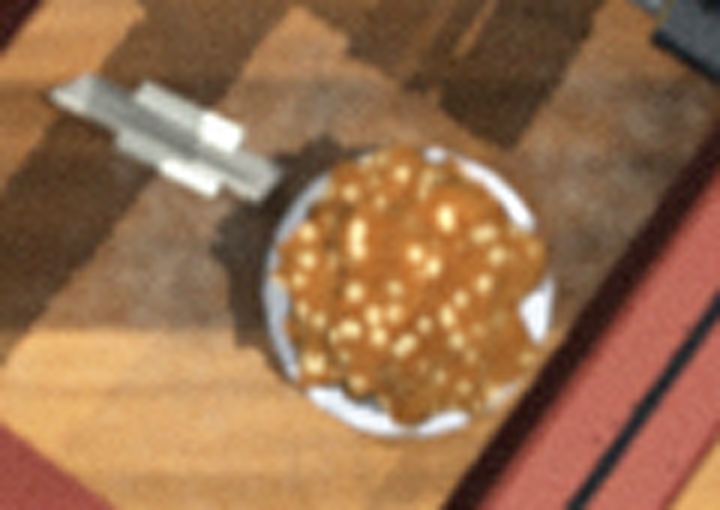

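The top view shows the crown centred at about (410,285) on the plate at about (410,292). The card and stand have not moved. A refit gives the remaining offset.

Run:
```python
from h import *
c=arm.get_calibration("top")
cr=lambda L:np.array(L)/6+[174.6,179.6]
pl=cr([(267,290),(273,330),(290,370),(340,420),(405,437),(460,425),(550,320),(553,280),(525,210),(480,165),(435,148),(320,185),(285,220)])
mu=cr([(275,275),(290,330),(300,380),(405,422),(490,405),(545,345),(543,245),(490,185),(430,152),(370,155),(335,180)])
print(fitc(onz(c,pl,.055)),fitc(onz(c,pl,.055),.046));print(fitc(onz(c,mu,.103)))
# scene: case front bottom edge and plate rim, crop scale 5x,6x at (240,175), x offset 420
cs=arm.get_calibration("scene");sc=lambda L:(np.array(L)-[420,0])/[5,6]+[239.5,174.6]
pr=sc([(553,285),(565,325),(590,365),(630,390),(670,397),(710,388),(745,355),(763,310),(765,285),(560,255),(750,260)])
ca=sc([(603,300),(620,325),(645,338),(670,341),(695,335),(715,315)])
P=fitc(onz(cs,pr,.055));print("scene plate",P,"case base",[ (r,fitc(onz(cs,ca,.055),r)-P[:2]) for r in(.024,.027,.03)])
print("free",fitc(onz(cs,ca,.055)))
```

```text
[ 0.48245901 -0.27846201  0.04573782] [ 0.48249258 -0.27849685]
[ 0.48273485 -0.280435    0.04143211]
scene plate [ 0.48289014 -0.27958124  0.04506087] case base [(0.024, array([-6.21694244e-05, -1.99016608e-03])), (0.027, array([ 0.00111595, -0.00542867])), (0.03, array([ 0.00215379, -0.00878467]))]
free [ 0.48394887 -0.28483288  0.02684927]
```

The top view puts the crown 2 mm off toward -y, and the case in the scene view suggests a bit more. One light +y tap will finish it. I'll turn the tool so the two-finger cradle faces +y.

>>> move_arm(claw=[138,138,138,138,138,138,138,138], translation=[[0,0,0],[0,0,0],[0,0,0],[0,0,0],[0,0,0],[0,0,0],[0,0,0],[0,0,0]], dr=[[0,0,-0.1785],[0,0,-0.1785],[0,0,-0.1785],[0,0,-0.1785],[0,0,-0.1785],[0,0,-0.1785],[0,0,-0.1785],[0,0,-0.1785]])

```text
clock: 9.6
eef_pos: [0.5838, -0.3402, 0.2221]
tool_rot: [-2.855, -1.31, 0.0]
force: [0.5, -0.7, -0.1]
grip_width: 0.0401
gripper_force: 0.0
```

>>> move_arm(claw=[138,138,138,138,138], translation=[[0,0,0],[0,0,0],[0,0,0],[0,0,0],[0,0,0]], dr=[[0,0,-0.1785],[0,0,-0.1785],[0,0,-0.1785],[0,0,-0.1785],[0,0,0]])

```text
clock: 10.22
eef_pos: [0.5837, -0.3401, 0.2222]
tool_rot: [-2.225, -2.217, 0.0]
force: [-0.2, -1.1, -0.5]
grip_width: 0.0396
gripper_force: 0.0
```

```bash
python3 -c "
from h import *
print(arm.get_state()['q']);go([.483,-.365,.093])"
```

```text
[-6.44248319e-01  3.40479692e-01  1.38141572e+00  1.96291482e-05
  1.41988579e+00 -6.40589048e-01]
t 10.225 tcp [ 0.5837 -0.3401  0.2222] x [0.004 1.    0.   ] z [-0.  0. -1.] tool cm [ -2.53 -10.06  12.92] w 0.03955833314022032 f [-0.19 -1.06 -0.55]
```

>>> move_arm(claw=[138,138,138,138,138,138,138,138], translation=[[-1.5,-2,0],[-1,-3,0],[-1,-3,0],[0,-2.1,0],[0,0,3.5],[0,0,4.5],[0,0,3],[0,0,1.9]], dr=[[0,0,0],[0,0,0],[0,0,0],[0,0,0],[0,0,0],[0,0,0],[0,0,0],[0,0,0]])

```text
clock: 11.22
eef_pos: [0.4808, -0.3748, 0.0917]
tool_rot: [-2.225, -2.214, 0.0]
force: [0.3, 0.3, -0.3]
grip_width: 0.04
gripper_force: 0.0
```

```bash
cat > sl.py <<'E'
from h import *
import sys
go([.4835,-.2804-.0475,.093])
s=arm.capture("scene")[...,::-1].copy();cv2.imwrite(f"pics/scene{sys.argv[1]}.png",s);c=arm.get_calibration("scene")
ref=cv2.imread("pics/scene7.png")
up=lambda a:cv2.GaussianBlur(cv2.resize(a,None,fx=8,fy=8,interpolation=cv2.INTER_CUBIC),(0,0),4)
for nm,(x0,y0,x1,y1),m,z in(("muffin",(270,192,306,224),6,.11),("case",(272,218,302,236),6,.07),("foot",(265,232,305,256),4,.03),("card",(234,232,266,264),4,.03)):
    r=cv2.matchTemplate(up(s[y0-m:y1+m,x0-m:x1+m]),up(ref[y0:y1,x0:x1]),cv2.TM_CCOEFF_NORMED)
    _,v,_,p=cv2.minMaxLoc(r);d=np.array(p)/8-m;q=np.array([(x0+x1)/2,(y0+y1)/2]);w=onz(c,[q,q+d],z)
    print(nm,"%.2f"%v,((w[1]-w[0])[:2]*1000).round(1))
E
python3 sl.py 9
```

```text
t 11.225 tcp [ 0.4808 -0.3748  0.0917] x [0.005 1.    0.001] z [-0.002  0.001 -1.   ] tool cm [ 4.69  0.25 -0.12] w 0.040008091382481736 f [ 0.32  0.34 -0.34]
muffin 0.68 [-0.5  0.5]
case 0.98 [-0.4  0.2]
foot 0.85 [-0.1  0.3]
card 0.89 [-0.2 -0.1]
```

>>> move_arm(claw=[138,138,138,138,138,138,138], translation=[[0.5,0.2,0],[1,0,0],[1,0,0],[1,0,0],[0.5,0,0],[0.3,0,0],[0.2,0,0]], dr=[[0,0,0],[0,0,0],[0,0,0],[0,0,0],[0,0,0],[0,0,0],[0,0,0]])

```text
clock: 12.15
eef_pos: [0.4843, -0.3295, 0.0936]
tool_rot: [2.224, 2.219, -0.0]
force: [0.4, -0.6, -0.5]
grip_width: 0.0398
gripper_force: 0.0
```

```bash
python3 sl.py 10
```

```text
t 12.15 tcp [ 0.4843 -0.3295  0.0936] x [ 0.002  1.    -0.   ] z [ 0. -0. -1.] tool cm [ 0.16 -0.08  0.06] w 0.039769787994915505 f [ 0.43 -0.58 -0.45]
muffin 0.64 [-0.6  0.8]
case 0.95 [-0.1 -0.4]
foot 0.86 [0.1 0.4]
card 0.79 [-0.5 -0.2]
```

No contact yet. A small advance.

>>> move_arm(claw=[138,138,138], translation=[[0.15,0,0],[0.15,0,0],[0,0,0]], dr=[[0,0,0],[0,0,0],[0,0,0]])

```text
clock: 12.58
eef_pos: [0.4843, -0.3266, 0.0935]
tool_rot: [-2.224, -2.219, 0.0]
force: [0.1, -0.4, 0.2]
grip_width: 0.0399
gripper_force: 0.1
```

```bash
python3 sl.py 11
```

```text
t 12.575 tcp [ 0.4843 -0.3266  0.0935] x [0.002 1.    0.   ] z [-0.  0. -1.] tool cm [-0.13 -0.08  0.05] w 0.0399402646897524 f [ 0.07 -0.42  0.24]
muffin 0.62 [0.1 2.3]
case 0.94 [0.7 1.1]
foot 0.86 [0.1 0.4]
card 0.79 [-0.5 -0.2]
```

>>> move_arm(claw=[138,138,138,138,138,138,138,138], translation=[[0.1,0,0],[-0.5,0,0],[-2,0,0],[-3,0,0],[-4,0,0],[0,0,-5],[0,0,-5],[-4,0,-3]], dr=[[0,0,0],[0,0,0],[0,0,0],[0,0,0],[0,0,0],[0,0,0],[0,0,0],[0,0,0]])

```text
clock: 13.62
eef_pos: [0.4851, -0.4615, 0.2271]
tool_rot: [2.219, 2.219, 0.0]
force: [0.8, -0.1, 0.6]
grip_width: 0.04
gripper_force: 0.0
```

>>> move_arm(claw=[138,138,138], translation=[[-5,0,0],[-3,0,0],[0,0,0]], dr=[[0,0,0],[0,0,0],[0,0,0]])

```text
clock: 14.0
eef_pos: [0.4824, -0.5439, 0.2227]
tool_rot: [-2.227, -2.216, 0.001]
force: [0.0, -0.2, 0.4]
grip_width: 0.04
gripper_force: 0.0
```

```bash
sed -i 's/top1.png/top0.png/' look.py; python3 sl.py 12; python3 look.py 12; python3 -c "
from h import *
a=cv2.imread('pics/c12.png')[:,200:600]
b=cv2.resize(cv2.imread('pics/scene12.png')[175:260,235:315],None,fx=5,fy=6,interpolation=cv2.INTER_CUBIC)
cv2.imwrite('pics/v12.png',np.hstack([a,b]))"
```

```text
t 14.0 tcp [ 0.4824 -0.5439  0.2227] x [ 0.005  1.    -0.   ] z [-0. -0. -1.] tool cm [2.161e+01 1.000e-02 1.296e+01] w 0.040014590216711596 f [ 0.03 -0.23  0.36]
muffin 0.85 [0.8 2.7]
case 0.96 [1.1 2. ]
foot 0.88 [0.1 0.4]
card 0.77 [0. 0.]
t 14.05 tcp [ 0.4829 -0.5422  0.2226] x [0.004 1.    0.001] z [-0.     0.001 -1.   ] tool cm [23.86  3.87 12.78] w 0.03999092994969078 f [ 1.25  0.51 -0.95]
muffin score 0.64 [-7.25   9.625] moved mm [-16.9  13.1] pos est [ 0.4841 -0.2769]
plate score 0.31 [1.7 3.1]
card score 0.99 [0. 0.]
```

View pics/v12.png

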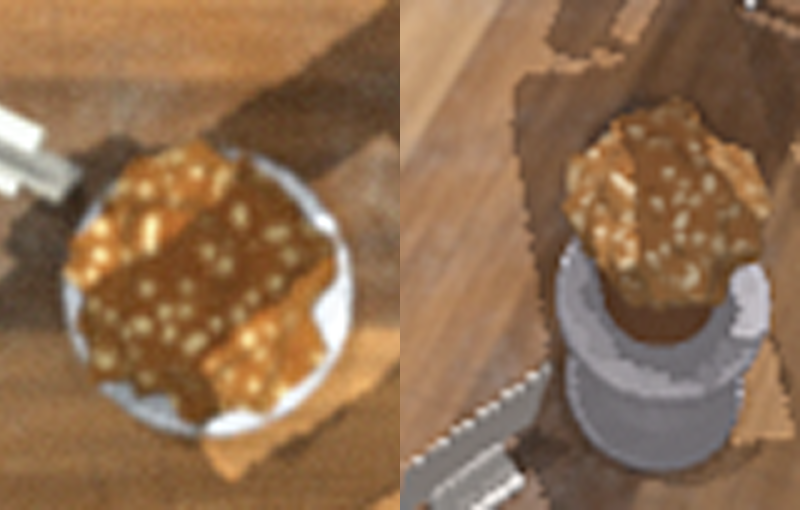

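The muffin stands upright and centred to about 2 mm, and the stand and card have not moved. The arm is clear, so I'm handing in.

```bash
python3 -c "
from station import arm
print(arm.job_done())"
```

```text
the job is handed in; nothing more can be done
None
```

The muffin stands upright within about 2 mm of the plate's middle by the camera estimates; the near stand and card did not move, the far muffin was never approached, and the job was handed in at about 14 s (no verdict was returned).

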